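# Switch the oil supply from the red line to the blue line

## Task

Switch the oil supply over: with a fingertip, push the red valve's lever fully closed (straight across its pipe), then push the blue valve's lever fully open (straight along its pipe), and last push the dial's black pointer round until its tip is over the blue patch. Only push, gently: do not take a lever or the pointer between the fingers, and leave the loose things on the bench where they are.

Things in the scene. Friction and masses are not known exactly. Their poses are not given: they have to be found in the camera images.
- red_station: red line's valve station, fixed to the bench: a red pipe bridge along its own x on a steel base plate 220 x 80 mm, pipe 32 mm thick with its top 60 mm above the bench, round brass valve body 50 mm across in the middle (top at 69 mm). Origin on the bench, right under the lever's vertical pivot; z up. The lever points along the station's -x when open, along its +y when closed.
- red_lever (a joint): angle of the red lever about the vertical pivot: 0 = fully closed (straight across the pipe, along the station's +y), 1.571 = fully open (straight along the pipe, along the station's -x), a stop at each end; grows anticlockwise seen from above; starts open or nearly so. Stiff enough to stay where it is left: about 2 to 3 N at 90 mm from the pivot moves it.
- red_tip (a point): outer end of the red lever, centre of its top face, 120 mm from the pivot and 96 mm above the bench. The lever is a straight bar 18 mm wide and 16 mm thick (80 to 96 mm above the bench), its red grip reaching from 40 to 120 mm from the pivot; free air under and beside it. Axes turn with the lever: y outward along it, z up.
- blue_station: blue line's valve station, fixed to the bench: a blue pipe bridge along its own x on a steel base plate 220 x 80 mm, pipe 32 mm thick with its top 60 mm above the bench, round brass valve body 50 mm across in the middle (top at 69 mm). Origin on the bench, right under the lever's vertical pivot; z up. The lever points along the station's -x when open, along its +y when closed.
- blue_lever (a joint): angle of the blue lever about the vertical pivot: 0 = fully closed (straight across the pipe, along the station's +y), 1.571 = fully open (straight along the pipe, along the station's -x), a stop at each end; grows anticlockwise seen from above; starts closed or nearly so. Stiff enough to stay where it is left: about 2 to 3 N at 90 mm from the pivot moves it.
- blue_tip (a point): outer end of the blue lever, centre of its top face, 120 mm from the pivot and 96 mm above the bench. The lever is a straight bar 18 mm wide and 16 mm thick (80 to 96 mm above the bench), its blue grip reaching from 40 to 120 mm from the pivot; free air under and beside it. Axes turn with the lever: y outward along it, z up.
- dial: round line indicator fixed to the bench: grey drum 150 mm across with a white face, 50 mm above the bench, and a black pointer on a vertical pivot at its centre. Origin on the bench under the pivot; z up. Seen from above, the red patch lies in the dial's +y direction, the yellow patch 0.875 rad anticlockwise of it and the blue patch 1.75 rad anticlockwise of red (centres); each patch spans 0.24 rad either side and 45 to 69 mm from the pivot.
- pointer (a joint): angle of the pointer: 0 = over the red patch's centre, 0.875 = yellow, 1.75 = over the blue patch's centre; grows anticlockwise seen from above, stops at -0.35 and 2.3; starts about red. It stays where it is left: about 2 N at 50 mm moves it.
- pointer_tip (a point): outer end of the pointer, centre of its top face, 66 mm from its pivot and 78 mm above the bench. The pointer is a bar 12 mm wide, 18 mm thick (60 to 78 mm above the bench), narrowing to 5 mm over its last 8 mm, 10 mm of air between it and the face. Axes turn with the pointer: y outward along it, z up.
- dark_filter: black spin-on filter can, 66 mm across, 85 mm tall, upright; loose, to be left alone. Origin: centre of its underside.
- white_filter: white spin-on filter can, 66 mm across, 85 mm tall, upright; loose, to be left alone. Origin: centre of its underside.
- carton: closed cardboard carton, 70 x 120 x 60 mm; loose, to be left alone. Origin: centre of its underside.
- oil_bottle: yellow bottle with black cap, 64 mm across, 120 mm tall, upright; loose, to be left alone. Origin: centre of its underside.
- sample_jar: amber sample jar with lid, 60 mm across, 80 mm tall; loose, to be left alone. Origin: centre of its underside.
- wrench: steel wrench lying flat, 160 mm long; loose, to be left alone. Origin: centre of its underside.
- bung: steel drum bung, 48 mm across, 30 mm tall, lying between the stations; loose, to be left alone. Origin: centre of its underside.
There are look-alikes about, which are no part of the job. There is more than one size of the dial; the job needs the middle-sized.

How it is judged (in metres and radians):
On the way, in this order (a step that is already met when the one before it is completed fails the run):
1. the red lever is fully closed, the blue one not yet opened (value of joint red_lever below 0.13 rad and value of joint blue_lever below 0.5 rad), for 0.2 s.
2. the blue lever is fully open, the red one still closed (value of joint red_lever below 0.13 rad and value of joint blue_lever above 1.44 rad), for 0.2 s.
3. the pointer's tip is over the blue patch (all of step 2 and value of joint pointer between 1.49 and 2.01 rad), for 0.2 s.
At the end, for the whole second after the job is handed in: The red lever is within 0.13 rad of fully closed, the blue lever within 0.13 rad of fully open, the pointer within 0.26 rad of the centre of the blue patch, and all three are at rest (all of step 3 and velocity of joint red_lever between -0.05 and 0.05 rad/s and velocity of joint blue_lever between -0.05 and 0.05 rad/s and velocity of joint pointer between -0.05 and 0.05 rad/s); the robot touches nothing.
It fails at once if a lever or the pointer is taken between the fingers instead of pushed ((x of the grasp point in the frame of red_tip between -0.008 and 0.008 m and y of the grasp point in the frame of red_tip between -0.1 and 0.004 m and z of the grasp point in the frame of red_tip below 0.004 m) or (x of the grasp point in the frame of blue_tip between -0.008 and 0.008 m and y of the grasp point in the frame of blue_tip between -0.1 and 0.004 m and z of the grasp point in the frame of blue_tip below 0.004 m) or (x of the grasp point in the frame of pointer_tip between -0.006 and 0.006 m and y of the grasp point in the frame of pointer_tip between -0.052 and 0.004 m and z of the grasp point in the frame of pointer_tip below 0.004 m)).
It fails at once if a lever or the pointer is pushed roughly (over 40 N) (contact force between the fingers and red_station above 40 N or contact force between the fingers and blue_station above 40 N or contact force between the fingers and dial above 40 N).
It fails at once if a loose thing is shifted more than 20 mm, lifted, carried or tipped (distance of any of dark_filter, white_filter, carton, oil_bottle, sample_jar, wrench, bung from where it was at the start of the episode above 0.02 m or angle between any of dark_filter, white_filter, carton, oil_bottle, sample_jar, wrench, bung's own z axis and vertical above 0.5 rad).
It also fails if it takes over 67 s, if anything falls off the work surface, if the arm or the gripper's body presses on something with over 40 N, if the wrist force passes 120 N, or if a joint passes its speed limit or range.

## Robot

A 6-joint arm with a two-finger parallel gripper is mounted at the origin on the work surface. World frame = base frame: x ahead of the robot, y to its left, z up, the work surface at z = 0. Lengths are in m, angles in degrees, forces in N, time in s.
With the tool pointing down it reaches from about 0.325 to 0.85 m from the base axis. Payload 15.5 kg.
Tool frame: the origin (TCP) lies at the very end of the fingers, on their centre line; the grasp point (between the pads) lies arm.grip_depth behind it (arm.grip_depth is the distance from the TCP to the grasp point, in m); z points along the fingers, y is the direction in which the jaws open and shut (so a half turn about z gives the same grasp; the last joint's range is limited). The gripper opens to 91 mm and grips with 3 to 60 N. Pads are 32 mm wide; open, the fingers measure 118 mm over their backs; the gripper's body (76 mm by 178 mm) begins 60 mm behind the grasp point.
Start: joints at [70.216, 28.281, 77.091, -0, 74.628, -5.472], TCP at [0.155, 0.606, 0.214] pointing down, gripper open.
Joint ranges: [-166.48, 166.48], [-47.26, 123.95], [12.59, 153.08], [-70.14, 250.14], [6.76, 159.57], [-176.63, 176.63]. Speed limits (degrees/s): [108.29, 108.29, 147.25, 172.46, 172.46, 172.46].

## Interface

Orientations are given as a 3x3 rotation matrix whose columns are the frame's x, y, z axes.
In Python, from rig import arm gives the robot as it stands. Calls block until the motion is done:
- arm.move_to(position, orientation): joint-space move of the TCP to a pose.
- arm.move_l(position, orientation=None, feed=0.15): straight line of the TCP; orientation=None keeps the orientation; feed is the mean speed in m/s.
- arm.move_joints(angles): joint-space move.
- arm.grip(opening): finger opening in m; the grip force is fixed at half the most; returns when the fingers have stopped.
- arm.sleep(seconds).
- arm.solve_ik(position, orientation): joint angles nearest the present ones, or None.
- arm.snapshot(name): name is "scene" or "side" or "wrist"; returns the picture (400x640x3 uint8, red, green, blue); there is no depth.
- arm.get_calibration(name): a dict with "intrinsics" (3x3 intrinsics, pixels), "cam_to_world" (4x4, takes a point from camera to world coordinates). Camera axes: x right, y down, z forward; pixel columns grow to the right and rows downward; lengths in m; the calibration is good to about 2 mm. A picture is of the moment at which its call begins: read the wrist's pose just before it. get_calibration takes no time and is no camera call; for the wrist camera it gives the pose at the moment of the call.
A pose or a line that the arm cannot do raises arm.Unreachable and nothing moves.
- arm.sign_off(): hands the job in, once; it reports no verdict.
Readings, each from a call of its own:
- arm.current_t(): time.
- arm.current_joint_positions(): joint angles.
- arm.current_dq(): joint speeds.
- arm.current_tau(): joint torques, N m.
- arm.current_ee_pos(): TCP position.
- arm.current_tool_rot(): TCP orientation.
- arm.current_force(): force on the tool from outside, world axes, zero at the start.
- arm.current_torque(): the same for the moment, N m.
- arm.current_width(): finger opening in m.
Only numpy, scipy, OpenCV 4.12 (cv2) and the standard library are available. Lean on these libraries where they do the work, as an engineer would, in place of code of your own. Each camera call takes 0.05 s, during which the arm holds its last target. There are 200 camera calls.

## Working session

There is one attempt and no reset: what is moved stays moved. The work goes in short steps, each a Python script; the robot and the scene stay as the last script left them, time stands still between calls to the robot, and variables do not carry over. Pictures are saved under pics/ and viewed, about 8 in all and at most 12, crops included, and the job is handed in when it is done.

```bash
mkdir -p pics; ls
python3 - <<'E'
from rig import arm
import cv2
for n in ("scene","side","wrist"):
    c=arm.get_calibration(n); print(n,c["intrinsics"].round(1).tolist(),c["cam_to_world"].round(4).tolist())
    cv2.imwrite(f"pics/{n}0.png",cv2.cvtColor(arm.snapshot(n),cv2.COLOR_RGB2BGR))
print(arm.grip_depth,arm.current_t(),arm.current_tool_rot(),arm.current_width())
E
```

```text
pics
scene [[509.1, 0.0, 314.9], [0.0, 509.1, 209.1], [0.0, 0.0, 1.0]] [[0.8258, 0.4214, -0.3748, 1.1347], [0.5638, -0.6305, 0.5334, -0.8741], [-0.0116, -0.6518, -0.7583, 1.2846], [0.0, 0.0, 0.0, 1.0]]
side [[398.1, 0.0, 313.6], [0.0, 398.1, 200.1], [0.0, 0.0, 1.0]] [[-0.9016, -0.3201, 0.291, 0.2289], [-0.4323, 0.6393, -0.636, 0.6236], [0.0176, -0.6992, -0.7147, 0.8264], [0.0, 0.0, 0.0, 1.0]]
wrist [[350.6, 0.0, 321.0], [0.0, 350.6, 199.0], [0.0, 0.0, 1.0]] [[0.2472, 0.9371, 0.2463, 0.0852], [0.969, -0.2387, -0.0642, 0.6225], [-0.0014, 0.2545, -0.9671, 0.3844], [0.0, 0.0, 0.0, 1.0]]
0.0188 0.15 [[-9.68975333e-01  2.47157255e-01 -3.07549944e-04]
 [ 2.47157434e-01  9.68974929e-01 -8.88458899e-04]
 [ 7.84191221e-05 -9.36908013e-04 -9.99999558e-01]] 0.09147248372699826
```

View pics/scene0.png

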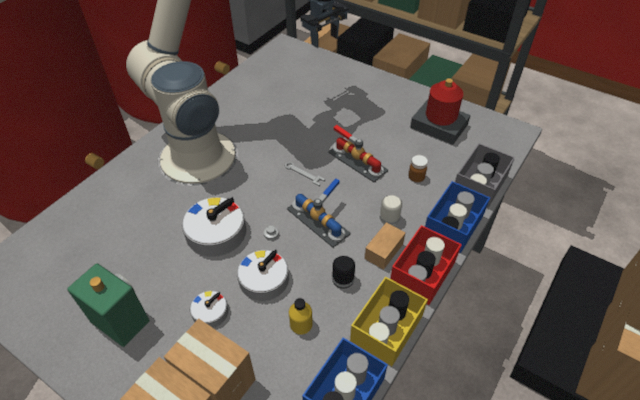

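View pics/side0.png

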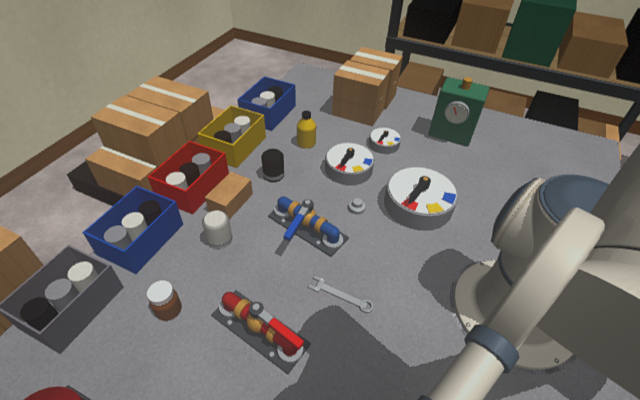

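The scene shows the red station near (358,152), the blue one near (319,212) and the middle dial at (263,270), with larger and smaller look-alikes at (213,222) and (209,307). The bung is at (271,232). I'll enlarge these areas next.

Run:
```python
import cv2
a=cv2.imread("pics/scene0.png")[118:302,225:400]; cv2.imwrite("pics/sc.png",cv2.resize(a,None,fx=3.2,fy=3.2,interpolation=cv2.INTER_CUBIC))
a=cv2.imread("pics/side0.png")[135:370,205:405]; cv2.imwrite("pics/sd.png",cv2.resize(a,None,fx=2.5,fy=2.5,interpolation=cv2.INTER_CUBIC))
```

```text
(no output)
```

View pics/sc.png

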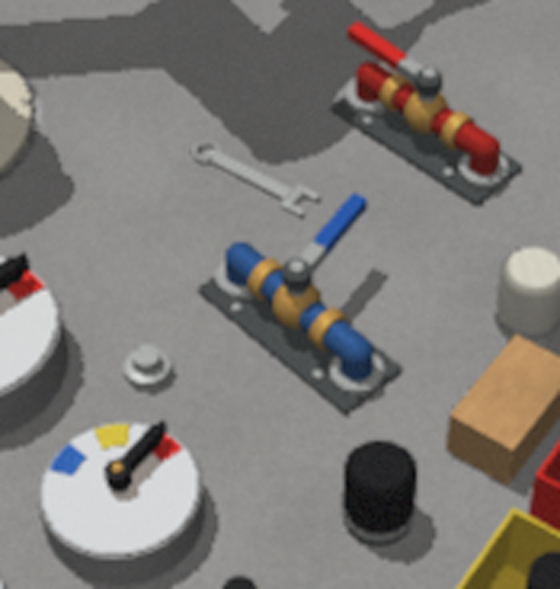

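View pics/sd.png

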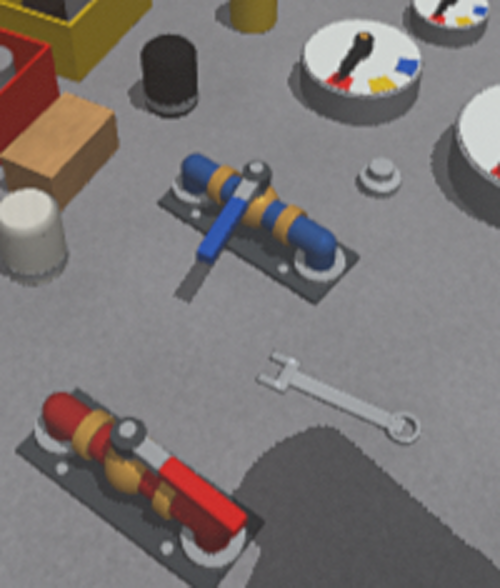

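Crops, in crop pixels. Scene: red plate corners (333,103), (480,203), (521,168), with the lever tip at (354,29). Blue plate corners (200,290), (348,413), (401,370), with the tip at (360,199). The dial face centre is (121,490) and the pointer tip (163,427). Side: red tip (231,525), blue tip (205,254), dial centre (362,63).

```bash
cat > h.py <<'E'
import numpy as np
from rig import arm
CAL={}
def px(cam,u,v,z,cal=None):
    c=cal or CAL.setdefault(cam,arm.get_calibration(cam)); T=np.array(c["cam_to_world"])
    d=T[:3,:3]@np.linalg.solve(np.array(c["intrinsics"]),[u,v,1]); o=T[:3,3]
    return (o+d*(z-o[2])/d[2])[:2]
sc=lambda u,v,z: px("scene",225+u/3.2,118+v/3.2,z)
sd=lambda u,v,z: px("side",205+u/2.5,135+v/2.5,z)
E
python3 - <<'E'
from h import *
np.set_printoptions(precision=4,suppress=True)
ang=lambda v: np.degrees(np.arctan2(v[1],v[0]))
for n,L,B,R in (("red",(333,103),(480,203),(521,168)),("blue",(200,290),(348,413),(401,370))):
    l,b,r=[sc(*p,0.006) for p in (L,B,R)]
    print(n,"sc",l,b,r,"c",(l+r)/2,np.linalg.norm(l-b),np.linalg.norm(r-b),"ang lb",ang(b-l),"br",ang(r-b))
l,b,r=[sd(*p,.006) for p in ((158,203),(317,304),(358,256))]
print("blue sd",l,b,r,(l+r)/2,np.linalg.norm(l-b),np.linalg.norm(r-b),ang(b-l))
l,t,r=[sd(*p,.006) for p in ((15,450),(78,390),(264,520))]
print("red sd",l,t,r,(l+r)/2,np.linalg.norm(l-t),np.linalg.norm(r-t),ang(r-t))
print("red tip",sc(354,29,.096),sd(231,525,.096))
print("blue tip",sc(360,199,.096),sd(205,254,.096))
for z in (.1,.11): print("knobs z",z,"red",sc(430,74,z),sd(129,430,z),"blue",sc(297,267,z),sd(257,172,z))
print("dial",sc(121,490,.05),sd(362,63,.05),"tip",sc(163,427,.078),sd(333,84,.078),"w",np.linalg.norm(sc(42,490,.05)-sc(200,490,.05)))
print("blue patch",sc(68,460,.05),sd(405,66,.05),"red patch",sc(166,443,.05))
print("bung",sc(148,357,.03),sd(380,165,.03), "white",sc(535,265,.085),sd(27,210,.085),"dark",sc(380,460,.085),sd(168,50,.085))
print("wrench",[sc(*p,.005) for p in((203,151),(310,200))], "bottle",px("scene",301,303,.12))
print("carton top",[sc(*p,.06) for p in((450,425),(518,338),(509,460))])
E
```

```text
red sc [0.3848 0.2902] [0.6045 0.2456] [0.6154 0.3172] c [0.5001 0.3037] 0.2242166308668724 0.07235331230343224 ang lb -11.451275197506805 br 81.35274174389036
blue sc [ 0.4258 -0.0235] [ 0.6391 -0.0707] [0.654 0.003] c [ 0.5399 -0.0102] 0.2185301010899213 0.07519427497789645 ang lb -12.483917929256066 br 78.55726494160722
blue sd [0.6484 0.006 ] [0.4351 0.0535] [ 0.4214 -0.0229] [ 0.5349 -0.0085] 0.21850149227555798 0.07769376649803846 167.43277357399725
red sd [0.6128 0.3207] [0.5964 0.2442] [0.3843 0.2811] [0.4986 0.3009] 0.0782636965156777 0.21534385203344825 170.13345006450157
red tip [0.3907 0.3223] [0.388  0.3332]
blue tip [0.5383 0.1045] [0.5304 0.11  ]
knobs z 0.1 red [0.502 0.301] [0.4971 0.3006] blue [ 0.5388 -0.0098] [ 0.5322 -0.0044]
knobs z 0.11 red [0.5074 0.2911] [0.4934 0.305 ] blue [ 0.5439 -0.0171] [0.528  0.0042]
dial [ 0.5324 -0.2854] [ 0.5201 -0.2691] tip [ 0.5355 -0.2232] [ 0.5252 -0.1873] w 0.14337096490620774
blue patch [ 0.4715 -0.2866] [ 0.4714 -0.2875] red patch [ 0.5349 -0.2211]
bung [ 0.4481 -0.138 ] [ 0.443  -0.1364] white [0.7243 0.1332] [0.7191 0.1314] dark [ 0.7217 -0.148 ] [ 0.7187 -0.1482]
wrench [array([0.3062, 0.1447]), array([0.4482, 0.148 ])] bottle [ 0.7107 -0.3414]
carton top [array([ 0.7459, -0.0637]), array([0.7475, 0.0621]), array([ 0.8103, -0.0676])]
```

```bash
cat >> h.py <<'E'
def R(a):  # tool down, tool x at angle a (deg)
    a=np.radians(a); c,s=np.cos(a),np.sin(a)
    return np.array([[c,s,0],[s,-c,0],[0,0,-1.]])
def d(a): return np.array([np.cos(np.radians(a)),np.sin(np.radians(a))])
E
python3 - <<'E'
from h import *
import cv2,pickle
arm.grip(0.0)
arm.move_to([0.47,0.16,0.25],R(180)); 
c=arm.get_calibration("wrist"); im=arm.snapshot("wrist")
pickle.dump(c,open("w1.pkl","wb")); im=cv2.cvtColor(im,cv2.COLOR_RGB2BGR)
cv2.imwrite("pics/w1.png",im); cv2.imwrite("pics/w1b.png",cv2.resize(im,None,fx=1.25,fy=1.25,interpolation=cv2.INTER_CUBIC))
print(arm.current_t(),arm.current_joint_positions(),arm.current_width(),arm.current_force())
E
```

```text
3.5417 [ 1.19786552e+01  1.57592458e+01  9.17966794e+01  6.74791584e-03
  7.24462486e+01 -7.80704459e+01] 0.0005892287644585385 [ 0.33041406  0.06839366 -0.75136978]
```

View pics/w1b.png

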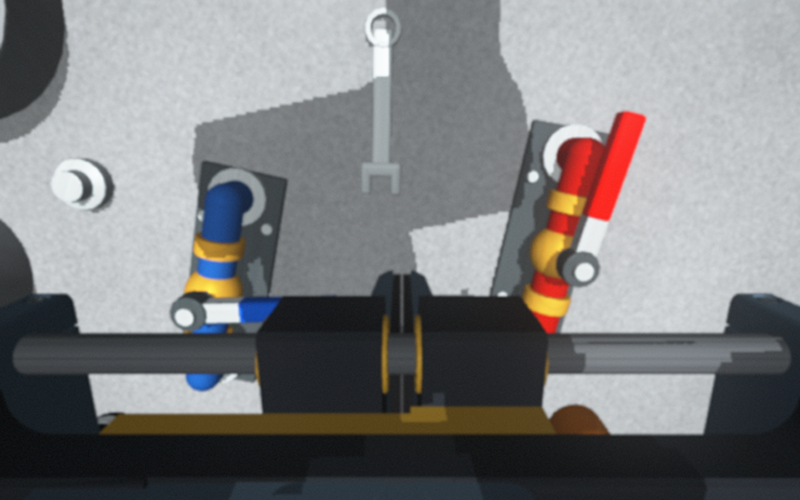

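The wrist view (1.25x) shows the red tip at (631,114), the red pivot nut at (583,267), the blue pivot nut at (185,314) and the blue lever axis crossing (262,310). The fingers hide the blue tip.

Run:
```python
from h import *
import pickle
c=pickle.load(open("w1.pkl","rb"))
w=lambda u,v,z: px(0,u/1.25,v/1.25,z,c).round(4)
print("red tip",w(631,114,.096),"grip start",w(596,218,.096))
for z in (.1,.105,.11): print(z,"redpiv",w(583,267,z),"blue",w(185,314,z))
print("blue lever pts",w(205,312,.096),w(262,310,.096))
print("red plate corners",w(535,121,.006),w(493,297,.006),"blue",w(205,162,.006),w(287,180,.006),"bung",w(72,186,.03))
```

```text
red tip [0.385  0.3227] grip start [0.4599 0.3064]
0.1 redpiv [0.4972 0.299 ] blue [ 0.5362 -0.0106]
0.105 redpiv [0.4957 0.2968] blue [ 0.5341 -0.008 ]
0.11 redpiv [0.4942 0.2946] blue [ 0.5319 -0.0053]
blue lever pts [0.5362 0.0034] [0.5344 0.049 ]
red plate corners [0.3874 0.2813] [0.5578 0.2523] blue [ 0.4243 -0.0229] [0.4408 0.0523] bung [ 0.4438 -0.133 ]
```

```bash
cat >> h.py <<'E'
def sweep(P,r,z,th0,th1,sgn,flip,off=0.025,back=0.02,coarse=4.,fine=0.7,finefrom=8.,over=5.,fstop=9.,zup=0.16):
    """push a lever about P from angle th0 to th1 (deg); sgn +1 = anticlockwise; stop on force"""
    P=np.array(P)
    def pose(th,o):
        t=d(th+90*sgn); p=P+r*d(th)-t*o
        return [*p,z],R(th+90*sgn+(180 if flip else 0)),t
    def at(th,o,zz=None,**k):
        p,M,_=pose(th,o); p[2]=zz or z; arm.move_l(p,M,**k)
    p,M,_=pose(th0,off+back); arm.move_to([p[0],p[1],zup],M); arm.move_l(p,M,feed=.12)
    f0=np.array(arm.current_force()); print("start",arm.current_t(),f0.round(2))
    at(th0,off+0.003,feed=.05)
    th=th0; k=0
    while (th1+sgn*over-th)*sgn>0:
        rem=(th1-th)*sgn
        th+=sgn*(coarse if rem>finefrom else fine); at(th,off,feed=.06 if rem>finefrom else .03)
        f=np.array(arm.current_force())-f0; ft=-f[:2]@d(th+90*sgn); k+=1
        if k%5==0 or ft>5: print(f"th {th:.1f} ft {ft:.2f}",f.round(1))
        if ft>fstop: break
    print("end th",th,"t",arm.current_t())
    at(th,off+0.025,feed=.08); p,M,_=pose(th,off+0.025); arm.move_l([p[0],p[1],zup],M,feed=.15)
E
python3 - <<'E'
from h import *
sweep((0.4985,0.300),0.095,0.077,168.7,79.8,-1,True)
print(arm.current_joint_positions())
E
```

```text
start 5.45 [-0.12 -0.15  1.05]
th 148.7 ft 0.03 [ 0.1 -0.1 -1.7]
th 128.7 ft 0.83 [-0.8 -0.3 -1.1]
th 108.7 ft -1.02 [ 1.   0.3 -1.4]
th 88.7 ft -0.31 [ 0.3  0.1 -1.5]
th 81.9 ft 0.72 [-0.9 -0.9 -0.8]
th 79.1 ft 8.00 [-7.6  2.9  1.8]
th 78.4 ft 14.96 [-14.1   5.5   5.1]
end th 78.39999999999996 t 13.8417
[ 3.51563783e+01  3.08475991e+01  8.18369454e+01 -5.92597501e-04
  6.73594304e+01 -4.32322740e+01]
```

Run:
```python
from h import *
import cv2
arm.move_to([0.45,0.1,0.25],R(120))
a=arm.snapshot("scene")[110:230,300:420]; b=arm.snapshot("side")[200:380,190:370]
im=cv2.hconcat([cv2.resize(a,(400,400),interpolation=2),cv2.resize(b,(400,400),interpolation=2)])
cv2.imwrite("pics/v1.png",cv2.cvtColor(im,cv2.COLOR_RGB2BGR)); print(arm.current_t())
```

```text
16.3083
```

View pics/v1.png

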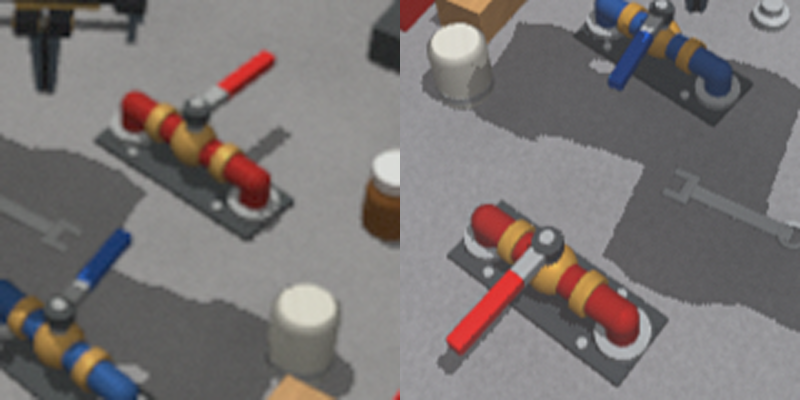

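Red lever is straight across its pipe in both views, tip at (270,58) and (458,340). Blue is next, then a wrist look at the dial.

Run:
```python
from h import *
import cv2,pickle
sweep((0.536,-0.0095),0.095,0.077,92,167.6,1,True)
arm.move_to([0.42,-0.22,0.25],R(150))
c=arm.get_calibration("wrist"); im=arm.snapshot("wrist")
s=arm.snapshot("scene")[160:280,260:380]; sd_=arm.snapshot("side")[180:280,250:350]
pickle.dump(c,open("w2.pkl","wb"))
bgr=lambda x:cv2.cvtColor(x,cv2.COLOR_RGB2BGR)
cv2.imwrite("pics/w2.png",bgr(cv2.resize(im,None,fx=1.25,fy=1.25,interpolation=2)))
cv2.imwrite("pics/v2.png",bgr(cv2.hconcat([cv2.resize(s,(400,400),interpolation=2),cv2.resize(sd_,(400,400),interpolation=2)])))
print(arm.current_t(),arm.current_joint_positions())
```

```text
start 18.975 [-0.48  0.11 -0.  ]
th 112.0 ft 0.76 [ 0.5  0.7 -0.2]
th 132.0 ft -0.19 [-0.1 -0.2  0.3]
th 152.0 ft -0.91 [ 0.4 -1.2  0.3]
th 162.1 ft 1.23 [2.2 0.6 0.5]
th 165.6 ft 1.37 [1.  1.2 0.6]
th 167.0 ft 7.75 [1.6 7.6 0.3]
th 167.7 ft 19.35 [ 3.  19.2 -0.7]
end th 167.69999999999987 t 26.8
29.8167 [-3.48211110e+01  1.38740236e+01  9.45856601e+01  3.17865263e-03
  7.15652597e+01 -9.48385950e+01]
```

View pics/v2.png

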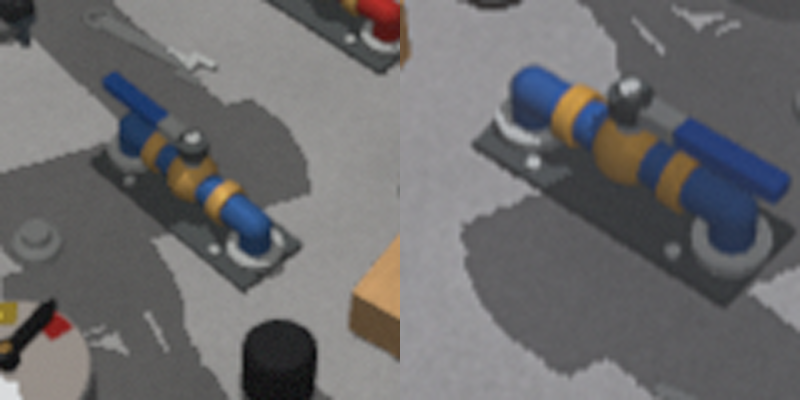

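View pics/w2.png

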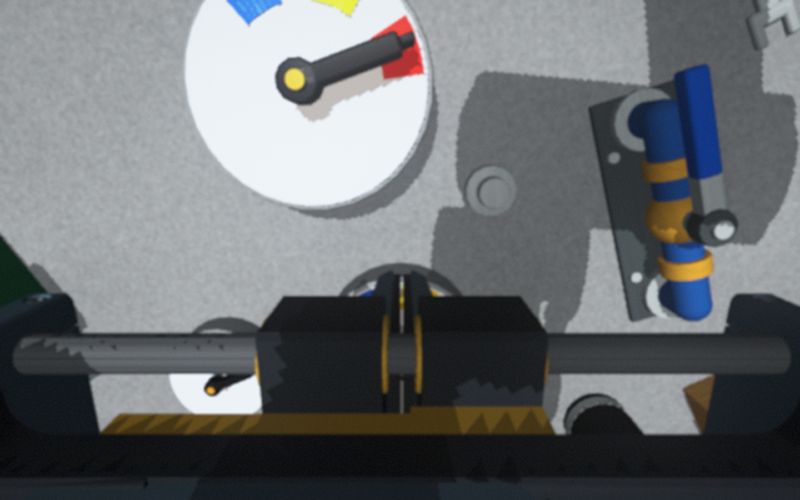

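Blue lever lies along its pipe in both views, against its stop. The wrist picture caught the large look-alike dial, with the middle one hidden behind the fingers at (400,290). I'll look again from further out.

Run:
```python
from h import *
import cv2,pickle
arm.move_to([0.63,-0.27,0.24],R(180))
c=arm.get_calibration("wrist"); im=arm.snapshot("wrist")
pickle.dump(c,open("w3.pkl","wb"))
cv2.imwrite("pics/w3.png",cv2.cvtColor(cv2.resize(im[:280,160:480],None,fx=2.0,fy=2.0,interpolation=2),cv2.COLOR_RGB2BGR))
print(arm.current_t())
```

```text
30.7333
```

View pics/w3.png

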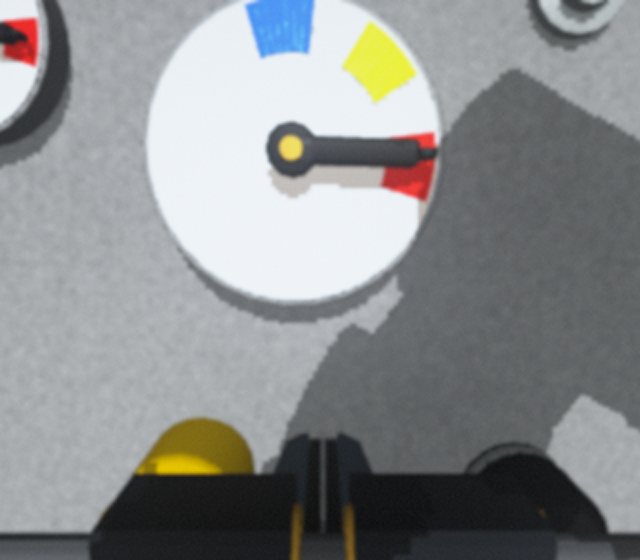

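The middle dial's face spans x 147–440 with its bottom at y 303, so its centre is about (293,155). The pointer tip is at (436,152), and the blue patch is centred at about (281,26).

Run:
```python
from h import *
import pickle
c=pickle.load(open("w3.pkl","rb"))
w=lambda u,v,z: px(0,160+u/2,v/2,z,c)
ang=lambda v: np.degrees(np.arctan2(v[1],v[0])).round(1)
P=w(293.5,155,.05); print("centre",P,[w(x,y,.05).round(4) for x,y in((147,155),(440,155),(293,303))])
print("knob",w(291,148,.08),w(291,148,.085)); tip=w(436,152,.078); print("tip",tip,ang(tip-P),np.linalg.norm(tip-P), "shaft",w(315,150,.078))
for n,q in dict(blue=(281,26),yellow=(380,62)).items(): v=w(*q,.05)-P; print(n,ang(v),np.linalg.norm(v))
```

```text
centre [ 0.52986208 -0.28429484] [array([ 0.5298, -0.3558]), array([ 0.53  , -0.2128]), array([ 0.6019, -0.2854])]
knob [ 0.52922193 -0.2842106 ] [ 0.52965366 -0.28400009]
tip [ 0.53084544 -0.21912837] 89.1 0.06517388587278118 shaft [ 0.52991463 -0.27352257]
blue -174.8 0.05735990155056275
yellow 135.2 0.058687987125783464
```

Run:
```python
from h import *
import cv2
sweep((0.5295,-0.2843),0.050,0.062,89.1,185.2,1,True,off=0.022,fine=2.,over=0.,fstop=15.)
arm.move_to([0.40,0.12,0.28],R(90))
s=arm.snapshot("scene")[118:303,225:400]; b=arm.snapshot("side")[135:370,205:405]
cv2.imwrite("pics/f.png",cv2.cvtColor(cv2.hconcat([cv2.resize(s,(420,444),interpolation=2),cv2.resize(b,(378,444),interpolation=2)]),cv2.COLOR_RGB2BGR)); print(arm.current_t())
```

```text
start 34.475 [-0.21  0.17 -0.22]
th 109.1 ft 0.25 [ 0.3 -0.1 -0.7]
th 129.1 ft -0.12 [ 0.6 -0.9  0.7]
th 149.1 ft -0.65 [-0.3 -0.6  0.2]
th 169.1 ft 1.00 [0.2 1.  0.1]
th 185.1 ft 1.62 [0.5 1.7 0.3]
end th 187.1 t 41.475
44.2833
```

View pics/f.png

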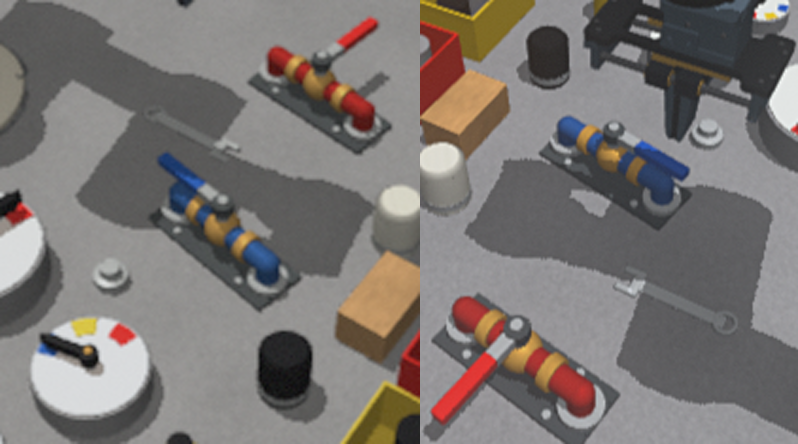

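Red is across its pipe, blue is along its pipe, and the pointer is over the blue patch with its tip at (42,339). I'll compute the pointer angle and hand in if it is within tolerance.

Run:
```python
from h import *
v=px("scene",225+42/2.4,118+339/2.4,.078)-np.array([.5295,-.2843])
a=np.degrees(np.arctan2(v[1],v[0]))%360; print(a,np.linalg.norm(v),arm.current_force(),np.abs(arm.current_dq()).max())
if abs(a-185.2)<9 : arm.sign_off(); print("signed off",arm.current_t())
```

```text
194.53108085560962 0.059423579540800735 [ 0.0851606  -0.06516587  0.04380364] 0.21200383895789807
```

That reading is coarse: the radius came out at 59 mm instead of 66 mm. I'll check from near.

Run:
```python
from h import *
import cv2,pickle
arm.move_to([0.61,-0.27,0.24],R(180))
c=arm.get_calibration("wrist"); im=arm.snapshot("wrist")
pickle.dump(c,open("w4.pkl","wb"))
cv2.imwrite("pics/w4.png",cv2.cvtColor(cv2.resize(im[:280,160:480],None,fx=2.0,fy=2.0,interpolation=2),cv2.COLOR_RGB2BGR))
print(arm.current_t())
```

```text
46.3333
```

View pics/w4.png

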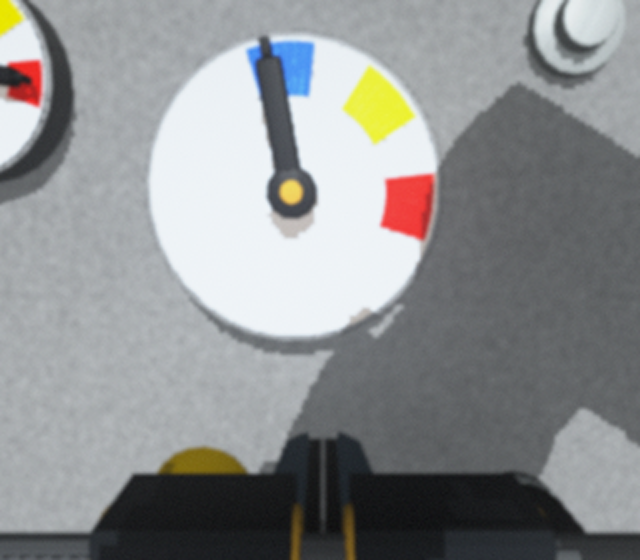

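The pointer tip is at (265,39) and the pivot at (291,192). Blue patch corners are (248,50), (314,43) and (309,95); red patch corners are (386,178), (434,174), (425,239) and (382,227).

Run:
```python
from h import *
import pickle
c=pickle.load(open("w4.pkl","rb"))
w=lambda u,v,z: px(0,160+u/2,v/2,z,c)
P=w(293.5,190,.05); P2=np.array([.5295,-.2843]); print(P)
for Q in (P,P2):
    an=lambda u,v,z: (np.degrees(np.arctan2(*(w(u,v,z)-Q)[::-1]))%360).round(1)
    print("tip",an(265,39,.078),"shaft dir",(np.degrees(np.arctan2(*(w(265,39,.078)-w(287,168,.078))[::-1]))%360).round(1),"blue",an(248,50,.05),an(314,43,.05),an(309,95,.05),
     "yellow",an(380,105,.05),"red",an(386,178,.05),an(434,174,.05),an(425,239,.05),an(382,227,.05))
```

```text
[ 0.5273696  -0.28438078]
tip 189.7 shaft dir 189.4 blue 198.2 171.1 169.8 yellow 133.0 red 97.1 96.2 70.3 68.1
tip 189.5 shaft dir 189.4 blue 197.7 171.5 170.3 yellow 134.6 red 99.7 98.0 71.9 70.4
```

Pointer is about 5° (0.09 rad) past the blue centre, inside the ±0.26 rad limit, so I'm handing in.

```bash
python3 -c "
from rig import arm
arm.sleep(0.3); arm.sign_off(); print(arm.current_t())"
```

```text
the job is handed in; nothing more can be done
the job is handed in; nothing more can be done
```

I pushed the red lever closed, then the blue lever open, then the middle-sized dial's pointer onto the blue patch. All pushes were with the closed fingertips from the side. I handed the job in at about 47 s of the 67 s allowed; no verdict is reported.

**Levers:** the pictures show red straight across its pipe and blue straight along its pipe. Each was pushed until the force rose at its stop, with peaks of about 15 N on red and 19 N on blue, against the 40 N limit.

**Pointer:** the last close-up from the wrist camera puts it at about 189.5°, with the blue patch centred at about 184.5°. That is roughly 0.09 rad off, inside the ±0.26 rad limit.

**Loose things:** those in view look unmoved in the last pictures. The arm was clear of everything at hand-in.

**Checks that disagreed:**
- A coarse reading of the pointer from the scene camera gave 194.5°. I trusted the close-up over it, and both are within the limit.
- My first picture for the dial caught the large look-alike, so I took another before pushing.

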